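# Take the mug off the kitchen scale and re-zero the scale

### The job

The kitchen scale was tared with the mug standing on it and has to be made ready for the next user. Lift the mug off the scale, keep it upright and set it down, without dropping it, standing fully on the wooden trivet; then, with the scale empty, turn the knob in the middle of the dial, which carries the dial round with it, until the dial's zero wedge stands under the pointer, and let go. Do not disturb the other things on the worktop.

Things in the scene. Friction and masses are not known exactly. Their poses are not given: they have to be found in the camera images.
- mug: White ceramic mug, 94 mm high, about 0.26 kg, upright on the scale's platform at first. Origin at its underside, z up. The round cup is centred 15.5 mm from the origin along +y (radius 41 mm at the rim, 31 at the foot); the handle sticks out along -y, y = -25 to -58 mm, its loop in the y-z plane, 12 to 89 mm up; pinch it from above across the mug's x (up to 24 mm wide, loop solid to the touch).
- mug_foot (a point): Centre of the mug's round foot (radius 31 mm), at its underside; axes of the mug.
- mug_handle (a point): Point in the upper part of the mug's handle, 71 mm above the mug's underside and 44 mm from the mug's origin along the mug's -y: a place to pinch, fingers closing along the mug's x.
- kitchen_scale: Grey mechanical kitchen scale, fixed, 150 (x) by 256 mm (y); origin at the centre of its underside. Steel platform 140 x 132 mm centred at y = -56 mm, top 52 mm up when empty, on a spring (load sinks it up to 5.5 mm and moves the pointer clockwise). Round white dial, 98 mm wide, face 51.5 mm up, centred at y = +70 mm, black marks 12 degrees apart; its zero is a solid black wedge.
- knob_grip (a point): On the axis of the black knob in the middle of the dial: an upright fluted cylinder, 35 mm in diameter, from 55 to 79 mm above the worktop; this point is at 69.5 mm. Turning the knob turns the dial face with its marks by the same angle, either way, and it stays where it is left; the pointer does not turn with it.
- pointer_tip (a point): Near the tip of the black pointer over the dial, 40 mm from the knob's axis, 54.5 mm above the worktop; its x axis points outward along the pointer. The load moves the pointer: with the platform empty it rests along the scale's +x.
- zero_mark (a point): Point over the zero wedge of the dial, 40 mm from the knob's axis, at the pointer tip's height; it goes round with the dial. The scale reads zero when it coincides with the pointer tip.
- trivet: Wooden trivet of four slats on two cross-bars, loose, 104 mm (x) by 140 mm (y), 18 mm high; origin at the centre of its underside, z up.
- espresso_cup: Bystander: small white cup with handle, 62 x 83 mm, 50 mm high; origin at its underside.
- coffee_scoop: Bystander: metal coffee scoop, 41 x 133 mm, 24 mm high, long along its y; origin at its underside.
- teaspoon: Bystander: teaspoon lying flat, 138 mm (x) by 28 mm, 12 mm high; origin at its underside.
- tumbler: Bystander: clear drinking glass, 81 mm in diameter, 93 mm high; origin at its underside.
- honey_jar: Bystander: glass jar with a screw lid, 65 mm in diameter, 100 mm high; origin at its underside.

How it is judged:
On the way, in this order (a step that is already met when the one before it is completed fails the run):
1. the mug is lifted clear of the scale, its foot at least 20 mm above the platform's height (z of mug_foot in the frame of kitchen_scale above 0.072 m and contact force between mug and kitchen_scale below 0.05 N), for 0.1 s.
2. the mug stands upright and let go on the trivet (x of mug_foot in the frame of trivet between -0.027 and 0.027 m and y of mug_foot in the frame of trivet between -0.044 and 0.044 m and z of mug_foot in the frame of trivet between 0.013 and 0.024 m and angle between mug's own z axis and vertical below 0.1 rad and contact force between the fingers and mug below 0.1 N and linear speed of mug below 0.03 m/s), for 0.2 s.
3. after that, the dial is turned until its zero stands under the pointer (distance between pointer_tip and zero_mark below 0.0045 m), for 0.2 s.
At the end, for the whole second after the job is handed in: The mug stands upright (within 0.1 rad), released and at rest on the trivet's slats, the centre of its foot within 27 mm (trivet x) and 44 mm (trivet y) of the trivet's centre; the scale is empty, its knob released, and the pointer tip is within 4.5 mm (half a division, 6 degrees) of the zero mark (all of step 2 and distance between pointer_tip and zero_mark below 0.0045 m and contact force between the fingers and kitchen_scale below 0.1 N); the robot touches nothing.
It fails at once if the mug is tipped by more than 0.4 rad (angle between mug's own z axis and vertical above 0.4 rad).
It fails at once if the mug is dropped (moves faster than 0.45 m/s while no finger touches it) (linear speed of mug above 0.45 m/s and contact force between the fingers and mug below 0.05 N).
It fails at once if a bystander (espresso cup, coffee scoop, teaspoon, tumbler or honey jar) is moved by more than 30 mm (distance of any of espresso_cup, coffee_scoop, teaspoon, tumbler, honey_jar from where it was at the start of the episode above 0.03 m).
It also fails if it takes over 54 s, if anything falls off the work surface, if the arm or the gripper's body presses on something with over 40 N, if the wrist force passes 120 N, or if a joint passes its speed limit or range.

### The arm

A 6-joint arm with a two-finger parallel gripper is mounted at the origin on a cart in front of the work surface, level with it; the furniture and walls round the work are solid. World frame = base frame: x ahead of the robot, y to its left, z up, the work surface at z = 0. Lengths are in m, angles in rad, forces in N, time in s.
With the tool pointing down it reaches from about 0.35 to 0.875 m from the base axis. Payload 4.2 kg.
Tool frame: the origin (TCP) lies midway between the tips of the shut fingers; the grasp point (between the pads) lies 19 mm behind it; z points along the fingers, y is the line along which they close (so a half turn about z gives the same grasp; the last joint's range is limited). The gripper opens to 87 mm and grips with 3 to 60 N. Pads are 19 mm wide; open, the fingers measure 117 mm over their backs; the gripper's body (75 mm by 190 mm) begins 51 mm behind the grasp point.
Start: joints at [-0.898, 0.385, 0.008, 0, -1.194, -0.259], TCP at [0.251, -0.572, 0.223] pointing down, gripper open.
Joint ranges: [-3.14, 3.14], [-1.21, 2.06], [-1.07, 1.41], [-3.16, 2.05], [-2.99, -0.16], [-3.1, 3.1]. Speed limits (rad/s): [2.79, 2.79, 3.14, 3.14, 3.14, 3.14].

### API

Orientations are given as a 3x3 rotation matrix whose columns are the frame's x, y, z axes.
In Python, from bench import get_state, cams, workorder gives the robot as it stands. The module is installed in compiled form; this text tells all that it offers.
- The arm moves only by the shell command python3 -m jog 'ROWS' [OPENING] [FORCE]. ROWS is JSON, a list of rows, each a list of 4 numbers: the shift along the tool's x, y, z in cm, then the turn about the tool's z in degrees. A call has 1 to 8 rows; each row shifts and turns the commanded pose from where the row before left it, along the tool's axes as they then stand; what a row does not reach is not made up. A row lasts 1/8 s, in which the tool goes at most 62.5 mm and 10.7 degrees, less where a joint would pass 70% of its speed; a pose out of reach is approached as far as the arm can. A call is refused whole if a number of a shift passes 6.25 or a number of a turn 10.7, either way. A call with a gripper value outside its range is refused whole. OPENING is the finger opening in cm, from 0 to 8.7, set as the call begins (- or left out, the last holds). The fingers move at their own pace and stop on an object; FORCE is the grip in N (left out, the last holds). Time passes only in rows, so rows that do not move let the fingers close. It gives the time, the measured TCP pose, the force, the opening and the grip force at its end, in the units of the state.
- get_state(): the state, without advancing time (a new reading comes with each control period).
- cams.capture(name): name is "side" or "top" or "wrist"; returns a dict with "img" (400x640x3 uint8, red, green, blue), "depth" (400x640 float32, m along the optical axis (not along the pixel's ray), 0 where there is no reading), "fx", "fy", "cx", "cy" (pixels), "camera_from_world" (4x4, takes a point from world to camera coordinates). Camera axes: x right, y up, looking along -z (the intrinsics and any distortion apply to the point x, -y, -z); pixel columns grow to the right and rows downward; lengths in m; the calibration is good to about 2 mm. A picture is of the moment at which its call begins.
- workorder.hand_in(): hands the job in; it is judged then, once.
The state is a dict: "time": time; "joint_positions": joint angles; "joint_vel": joint speeds; "joint_torque": joint torques, N m; "position": TCP position; "eef_rot": TCP orientation; "ft_force": force on the tool from outside, world axes, zero at the start; "moment": the same for the moment, N m; "finger_gap": finger opening in m; "finger_force": force on a finger pad.
Only numpy, scipy, OpenCV 4.12 (cv2) and the standard library are available. Lean on these libraries where they do the work, as an engineer would, in place of code of your own. Each camera call takes 0.05 s, during which the arm holds its last target. There are 200 camera calls.

## Working session

There is one attempt and no reset: what is moved stays moved. The work goes in short steps, Python scripts to look and compute and a shell command to move; the robot and the scene stay as the last step left them, time stands still between calls to the robot, and variables do not carry over. Pictures are saved under pics/ and viewed, at most 10 in all, crops included, and the job is handed in when it is done.

```bash
mkdir -p pics; cat > h.py <<'E'
import numpy as np, cv2
from bench import get_state, cams, workorder
def cap(n,save=None):
    c=cams.capture(n)
    if save: cv2.imwrite(f'pics/{save}.png',cv2.cvtColor(c['img'],cv2.COLOR_RGB2BGR))
    return c
def ray(c,u,v):
    M=np.linalg.inv(c['camera_from_world']); d=np.array([(u-c['cx'])/c['fx'],-(v-c['cy'])/c['fy'],-1.])
    return M[:3,3],M[:3,:3]@d
def onplane(c,u,v,z):
    o,d=ray(c,u,v); return o+d*(z-o[2])/d[2]
def bydepth(c,u,v):
    o,d=ray(c,u,v); return o+d*c['depth'][int(round(v)),int(round(u))]
def proj(c,p):
    q=c['camera_from_world']@np.append(p,1); return c['cx']+c['fx']*q[0]/-q[2], c['cy']-c['fy']*q[1]/-q[2]
E
python3 - <<'E'
from h import *
import pickle
for n in ['top','side']:
    c=cap(n,n+'0'); pickle.dump(c,open(n+'0.pkl','wb')); print(n,[c[k] for k in('fx','fy','cx','cy')],np.linalg.inv(c['camera_from_world']).round(3), list(c.keys()))
s=get_state();print(s['time'],s['position'],np.round(s['eef_rot'],3))
E
```

```text
top [418.0426594591416, 418.0426594591416, 320.44815688689295, 207.45402388422028] [[ 0.012  0.994 -0.109  0.488]
 [-1.     0.012  0.001 -0.025]
 [ 0.002  0.109  0.994  0.998]
 [ 0.     0.     0.     1.   ]] ['img', 'depth', 'fx', 'fy', 'cx', 'cy', 'camera_from_world']
side [460.74306639046944, 460.74306639046944, 312.67422638320556, 196.6695326262624] [[-0.933  0.184 -0.309  0.266]
 [-0.36  -0.49   0.794  0.779]
 [-0.005  0.852  0.523  0.625]
 [ 0.     0.     0.     1.   ]] ['img', 'depth', 'fx', 'fy', 'cx', 'cy', 'camera_from_world']
0.1 [ 0.25110325 -0.57175516  0.2215565 ] [[-0.916 -0.402 -0.001]
 [-0.402  0.916  0.002]
 [ 0.     0.002 -1.   ]]
```

View pics/top0.png

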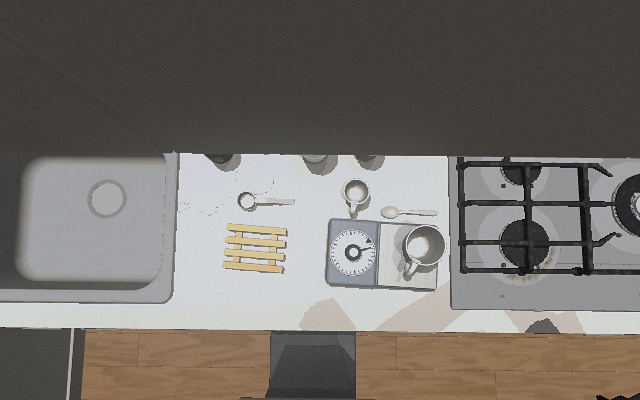

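View pics/side0.png

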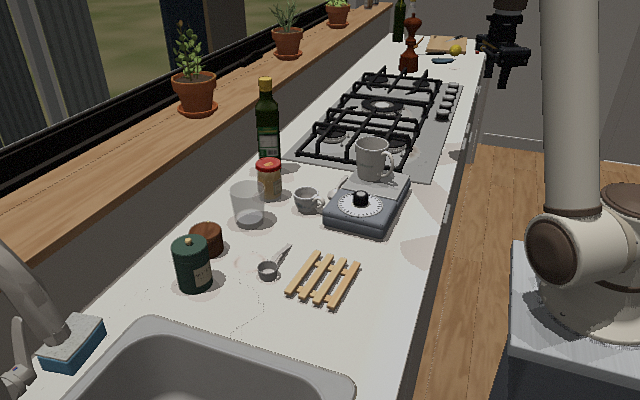

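The top view shows the scale at about (382,253), the mug at (424,245) with its handle towards (409,270), and the trivet at (256,248). The knob is at (352,253). The side view agrees. I'll zoom in and measure.

```bash
python3 - <<'E'
from h import *
import pickle
t=pickle.load(open('top0.pkl','rb'));s=pickle.load(open('side0.pkl','rb'))
a=cv2.resize(t['img'][205:300,310:455],None,fx=5.4,fy=5.4,interpolation=cv2.INTER_CUBIC)[:300*2]
b=cv2.imwrite('pics/crop1.png',a[:,:,::-1])
for n,c,pts in(('top',t,[(352,253),(424,230),(424,245),(409,268),(385,270),(256,230),(256,268),(390,212),(355,190)]),('side',s,[(361,196),(372,138),(388,160),(322,278)])):
    for p in pts: print(n,p,bydepth(c,*p).round(4))
# trivet
h=cv2.cvtColor(t['img'],cv2.COLOR_RGB2HSV); m=cv2.inRange(h,(10,70,80),(30,255,255)); m[:215]=0;m[285:]=0;m[:,:200]=0;m[:,310:]=0
p=cv2.findNonZero(m); r=cv2.minAreaRect(p); print(len(p),r)
q=cv2.boxPoints(r); w=np.array([onplane(t,u,v,.018) for u,v in q]); print(w.round(4),w.mean(0), np.linalg.norm(w[1]-w[0]),np.linalg.norm(w[2]-w[1]))
h=cv2.cvtColor(s['img'],cv2.COLOR_RGB2HSV); m=cv2.inRange(h,(10,70,80),(30,255,255)); m[:245]=0;m[312:]=0;m[:,:280]=0;m[:,365:]=0
p=cv2.findNonZero(m)[:,0]; P=np.array([bydepth(s,*x) for x in p]); print('side trivet',len(P),np.percentile(P[:,2],[5,50,95])); P=P[abs(P[:,2]-np.median(P[:,2]))<.006]
print(cv2.minAreaRect((P[:,:2]*1000).astype(np.float32)))
E
```

```text
top (352, 253) [ 0.4893 -0.0967  0.0779]
top (424, 230) [ 0.5406 -0.251   0.0939]
top (424, 245) [ 0.5091 -0.26    0.0559]
top (409, 268) [ 0.4573 -0.2276  0.0473]
top (385, 270) [ 0.4522 -0.1736  0.0466]
top (256, 230) [0.5405 0.1245 0.0139]
top (256, 268) [0.4521 0.1217 0.0158]
top (390, 212) [ 0.588  -0.1931  0.0028]
top (355, 190) [ 0.6393 -0.1087  0.0082]
side (361, 196) [ 0.4861 -0.0879  0.08  ]
side (372, 138) [ 0.5146 -0.2784  0.1376]
side (388, 160) [ 0.4953 -0.4166  0.0125]
side (322, 278) [0.504  0.1184 0.0014]
1538 ((254.09288024902344, 247.6820068359375), (59.38460159301758, 44.397674560546875), 4.969740390777588)
[[0.453  0.1989 0.018 ]
 [0.5559 0.1937 0.018 ]
 [0.5455 0.0546 0.018 ]
 [0.4428 0.0614 0.018 ]] [0.49931039 0.12713288 0.018     ] 0.10301538789908189 0.13944830586013204
side trivet 1716 [0.00736914 0.01750454 0.01949573]
((497.12542724609375, 129.68539428710938), (139.66958618164062, 102.83207702636719), 85.75394439697266)
```

View pics/crop1.png

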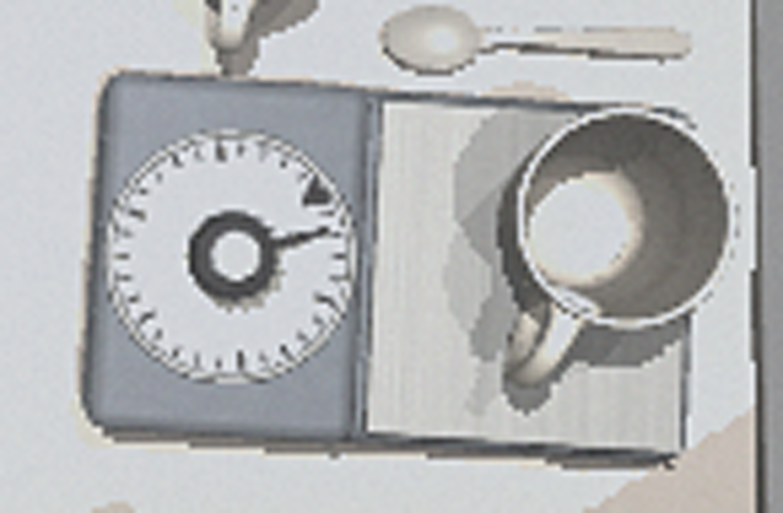

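The crop shows the zero wedge at crop (317,192), the knob at (235,255), the loaded pointer at (328,232) and the handle's outer end near (525,365). Next I'll measure the mug from depth in both views.

```bash
python3 - <<'E'
from h import *
import pickle
t=pickle.load(open('top0.pkl','rb'));s=pickle.load(open('side0.pkl','rb'))
def cloud(c,u0,u1,v0,v1):
    return np.array([bydepth(c,u,v) for v in range(v0,v1) for u in range(u0,u1) if c['depth'][v,u]>0])
T=cloud(t,395,450,220,290); S=cloud(s,340,410,125,195)
for n,P in(('top',T),('side',S)):
    P=P[(P[:,2]>.065)&(P[:,2]<.15)&(P[:,0]<.6)&(P[:,0]>.4)&(P[:,1]>-.33)&(P[:,1]<-.17)]
    print(n,len(P),P[:,2].max())
    R=P[P[:,2]>.134]
    h=cv2.convexHull((R[:,:2]*1000).astype(np.float32)); print('rim',cv2.minEnclosingCircle(h))
    # algebraic circle fit on the rim
    x,y=R[:,0],R[:,1]; k=np.linalg.lstsq(np.c_[2*x,2*y,np.ones(len(x))],x*x+y*y,rcond=None)[0]; print('fit',k[:2],np.sqrt(k[2]+k[0]**2+k[1]**2))
    cc=k[:2] if n=='top' else c0
    if n=='top': c0=cc
    d=np.linalg.norm(P[:,:2]-cc,axis=1); H=P[(d>.047)]; 
    print('handle',len(H),H.mean(0),H.min(0),H.max(0),d.max())
    for z0 in(.07,.09,.1,.11,.12,.13):
        q=H[(H[:,2]>z0)&(H[:,2]<z0+.01)]
        if len(q): print(z0,len(q),q.mean(0).round(4),np.degrees(np.arctan2(*(q.mean(0)[:2]-cc)[::-1])).round(1))
# ellipse ray: rim by image for top
for uv in((425.7,244.8),): print(onplane(t,*uv,.1405))
# scale outline by colour (blue-grey housing) and platform height
Q=cloud(t,325,375,220,286);Q=Q[Q[:,2]>.03]; print('housing z',np.median(Q[:,2]),cv2.minAreaRect((Q[:,:2]*1000).astype(np.float32)))
Q=cloud(t,325,445,215,292);Q=Q[(Q[:,2]>.035)&(Q[:,2]<.065)]; print(cv2.minAreaRect((Q[:,:2]*1000).astype(np.float32)))
E
```

```text
top 1052 0.14483044312136184
rim ((498.2070617675781, -238.47752380371094), 51.96809005737305)
fit [ 0.5056825  -0.24008633] 0.040732809139630885
handle 97 [ 0.45446902 -0.21252137  0.11279008] [ 0.44263578 -0.22273492  0.07018114] [ 0.46618625 -0.20401341  0.13744138] 0.07097003410682799
0.07 14 [ 0.4602 -0.2166  0.0762] 152.7
0.09 5 [ 0.4511 -0.2084  0.095 ] 149.8
0.1 3 [ 0.4465 -0.2044  0.1059] 148.9
0.11 8 [ 0.4454 -0.2068  0.1147] 151.1
0.12 16 [ 0.448  -0.2098  0.1243] 152.3
0.13 38 [ 0.4577 -0.2145  0.1338] 151.9
side 1257 0.14419973025003946
rim ((494.4117431640625, -240.94363403320312), 53.412017822265625)
fit [ 0.50358933 -0.23894529] 0.040887457566792886
handle 109 [ 0.45116264 -0.20843375  0.10917174] [ 0.44129306 -0.22094652  0.07108713] [ 0.46577461 -0.20056155  0.13780202] 0.07304342239566629
0.07 14 [ 0.4597 -0.2119  0.0752] 148.4
0.09 10 [ 0.4473 -0.2058  0.0941] 149.6
0.1 17 [ 0.4445 -0.2051  0.1047] 150.3
0.11 11 [ 0.4457 -0.2062  0.1152] 150.6
0.12 23 [ 0.4494 -0.2082  0.1253] 150.5
0.13 22 [ 0.457  -0.2119  0.1344] 150.0
[ 0.5076846  -0.24243028  0.1405    ]
housing z 0.05016200223697054 ((491.4100341796875, -93.94842529296875), (110.39582824707031, 147.78842163085938), 89.96202850341797)
((489.00048828125, -167.90335083007812), (251.66209411621094, 150.69842529296875), 87.63201904296875)
```

```bash
python3 -m jog '[[-4.13,3.12,0,0],[-4.13,3.12,0,0],[-4.13,3.12,0,0],[-4.13,3.12,0,0],[-4.13,3.12,0,0],[-4.13,3.12,0,0],[-4.13,3.12,0,0],[-4.13,3.12,0,0]]' 5 10; python3 -m jog '[[0,0,0,10.5],[0,0,0,10.5],[0,0,0,10.5],[0,0,0,10.5],[0,0,0,10.5],[0,0,0,0]]'
cat >> h.py <<'E'
def delta(xyz,closing_deg=None):
    s=get_state(); R=np.array(s['eef_rot']); p=np.array(s['position'])
    print('t',round(s['time'],2),'tcp',p.round(4),'closing',np.degrees(np.arctan2(R[1,1],R[0,1])).round(1),'tilt',R[:,2].round(3))
    print('shift cm tool',(R.T@(np.array(xyz)-p)*100).round(2))
    if closing_deg is not None: print('turn',((np.degrees(np.arctan2(R[1,1],R[0,1]))-closing_deg+90)%180-90).round(1))
E
python3 -c "
from h import *
delta([.453,-.2106,.098],61)
cap('wrist','w1')"
```

```text
time: 1.1
position: [0.4538, -0.2092, 0.2223]
eef_rot: [[-0.916, -0.402, -0.0], [-0.402, 0.916, 0.0], [0.0, 0.0, -1.0]]
ft_force: [0.4, -0.3, -0.5]
finger_gap: 0.0502
finger_force: 0.0
time: 1.85
position: [0.4532, -0.2107, 0.2222]
eef_rot: [[-0.877, 0.48, -0.001], [0.48, 0.877, 0.0], [0.001, -0.0, -1.0]]
ft_force: [-0.2, -0.2, -0.3]
finger_gap: 0.05
finger_force: 0.0
t 1.85 tcp [ 0.4532 -0.2107  0.2222] closing 61.3 tilt [-0.001  0.    -1.   ]
shift cm tool [1.000e-02 0.000e+00 1.242e+01]
turn 0.3
```

View pics/w1.png

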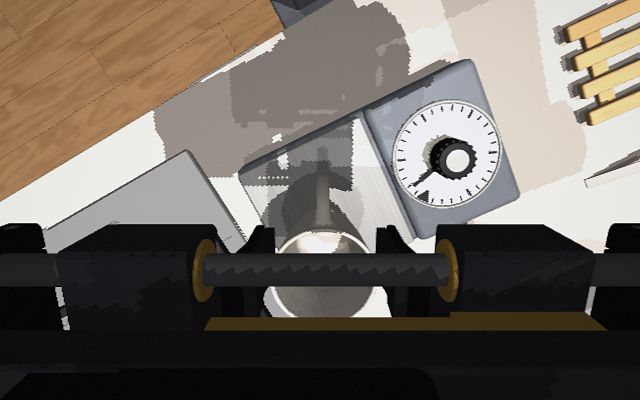

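In the wrist view the handle sits at u≈322, midway between the fingers and aligned with the gripper. I'll descend and pinch it.

```bash
python3 -m jog '[[0,0,2,0],[0,0,2,0],[0,0,2,0],[0,0,2,0],[0,0,2,0],[0,0,1.4,0],[0,0,1,0],[0,0,0,0]]'; python3 -m jog '[[0,0,0,0],[0,0,0,0],[0,0,0,0],[0,0,0,0],[0,0,0,0],[0,0,0,0],[0,0,0,0],[0,0,0,0]]' 0 30
```

```text
time: 2.9
position: [0.4532, -0.2108, 0.0981]
eef_rot: [[-0.877, 0.481, -0.001], [0.481, 0.877, 0.0], [0.001, -0.001, -1.0]]
ft_force: [-0.9, 0.7, -0.5]
finger_gap: 0.0499
finger_force: 0.0
time: 3.9
position: [0.4534, -0.2109, 0.0985]
eef_rot: [[-0.876, 0.482, -0.0], [0.482, 0.876, -0.0], [0.0, -0.0, -1.0]]
ft_force: [-0.7, -0.5, 0.3]
finger_gap: 0.0155
finger_force: 29.3
```

```bash
python3 -m jog '[[0,0,-0.5,0],[0,0,-0.7,0],[0,0,-1,0],[0,0,-1.4,0],[0,0,-1.4,0],[0,0,-1,0],[0,0,-0.5,0],[0,0,0,0]]' 0 40; python3 -c "
from h import *
delta([.4465,.157,.18],61)
cap('side','s1')"
```

```text
time: 4.9
position: [0.4535, -0.2108, 0.1638]
eef_rot: [[-0.876, 0.482, 0.001], [0.482, 0.876, 0.0], [-0.001, 0.0, -1.0]]
ft_force: [0.1, -1.3, -4.0]
finger_gap: 0.0147
finger_force: 39.0
t 4.9 tcp [ 0.4535 -0.2108  0.1638] closing 61.2 tilt [ 0.001  0.    -1.   ]
shift cm tool [18.33 31.9  -1.62]
turn 0.2
```

View pics/s1.png

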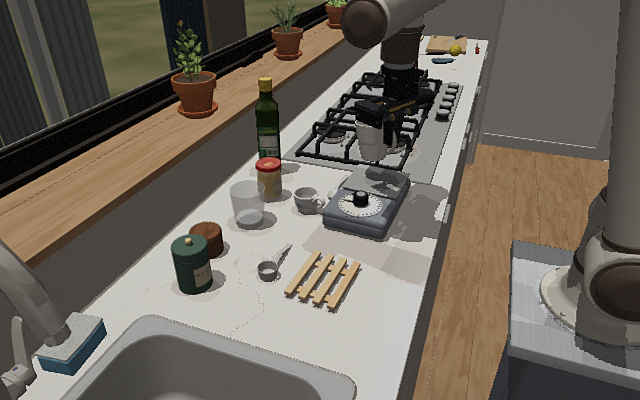

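The side view shows the mug held upright at about (372,140), clear of the platform. I'll carry it to the trivet.

```bash
python3 -m jog '[[0.4,0.7,0,0],[0.8,1.4,0,0],[1.2,2.1,0,0],[1.4,2.44,0,0],[1.4,2.44,0,0],[1.4,2.44,0,0],[1.4,2.44,0,0],[1.4,2.44,0,0]]'; python3 -m jog '[[1.4,2.44,0,0],[1.4,2.44,0,0],[1.4,2.44,0,0],[1.4,2.44,0,0],[1.4,2.44,0,0],[1,1.74,0,0],[0.6,1.04,0,0],[0.3,0.5,0,0]]'; python3 -m jog '[[0,0,0,0],[0,0,0,0]]'
python3 - <<'E'
from h import *
import pickle
s=cap('side','s2');pickle.dump(s,open('s2.pkl','wb')); c=cap('top','t2'); pickle.dump(c,open('t2.pkl','wb'))
delta([.4465,.157,.0695],61)
tp=np.array(get_state()['position'])
u,v=map(int,proj(s,tp+[.052,-.029,-.03]));print(u,v)
P=np.array([bydepth(s,a,b) for b in range(v-50,v+50) for a in range(u-45,u+45) if s['depth'][b,a]>0])
P=P[(P[:,2]>.095)&(P[:,2]<.22)&(abs(P[:,0]-tp[0]-.052)<.06)&(abs(P[:,1]-tp[1]+.029)<.07)]
print('lowest',np.percentile(P[:,2],[0,1,3,10]))
for z0 in(.1,.115,.13,.145,.16):
    q=P[(P[:,2]>z0)&(P[:,2]<z0+.015)]
    q=q[np.linalg.norm(q[:,:2]-tp[:2]-[.052,-.029],axis=1)<.046]
    x,y=q[:,0],q[:,1];k=np.linalg.lstsq(np.c_[2*x,2*y,np.ones(len(x))],x*x+y*y,rcond=None)[0];print(z0,len(q),k[:2].round(4),np.sqrt(k[2]+k[0]**2+k[1]**2).round(4))
cv2.imwrite('pics/s2c.png',cv2.resize(s['img'][v-110:v+70,u-100:u+100],None,fx=3,fy=3)[:,:,::-1])
E
```

```text
time: 5.95
position: [0.4496, -0.02, 0.1635]
eef_rot: [[-0.877, 0.481, -0.0], [0.481, 0.877, 0.0], [0.0, 0.0, -1.0]]
ft_force: [0.0, 0.0, -3.5]
finger_gap: 0.0151
finger_force: 39.0
time: 6.95
position: [0.4462, 0.1574, 0.1635]
eef_rot: [[-0.877, 0.481, -0.0], [0.481, 0.877, -0.0], [0.0, -0.0, -1.0]]
ft_force: [-0.5, -0.7, -3.5]
finger_gap: 0.0152
finger_force: 39.0
time: 7.2
position: [0.4465, 0.1562, 0.1635]
eef_rot: [[-0.876, 0.482, -0.0], [0.482, 0.876, -0.0], [0.0, -0.0, -1.0]]
ft_force: [0.6, -1.1, -2.8]
finger_gap: 0.0147
finger_force: 39.0
t 7.3 tcp [0.4466 0.1561 0.1635] closing 61.2 tilt [-0. -0. -1.]
shift cm tool [0.05 0.07 9.4 ]
turn 0.2
323 227
lowest [0.10721698 0.11128944 0.11433977 0.12200446]
0.1 55 [0.4924 0.1307] 0.0307
0.115 190 [0.493  0.1301] 0.0325
0.13 232 [0.4944 0.1283] 0.0356
0.145 216 [0.4967 0.128 ] 0.037
0.16 223 [0.4986 0.1285] 0.037
```

View pics/s2c.png

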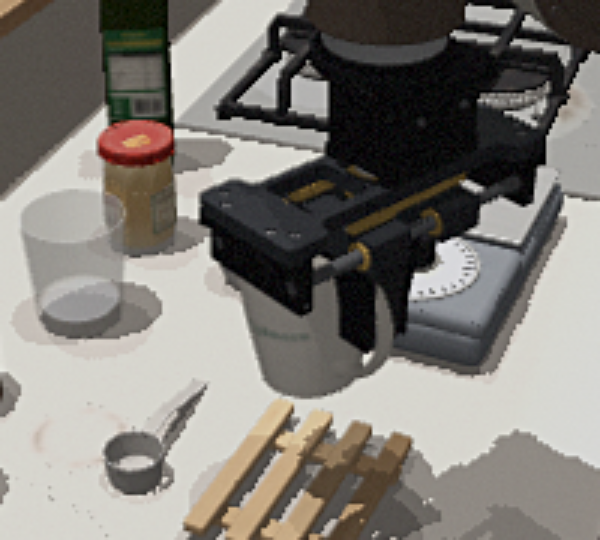

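The view shows the mug over the trivet, sagging slightly on the cup side. I'll lower it carefully and watch the force.

```bash
python3 -m jog '[[0.1,0,0.7,0],[0,0,1.4,0],[0,0,1.6,0],[0,0,1.6,0],[0,0,1.4,0],[0,0,0.8,0],[0,0,0.5,0],[0,0,0,0]]'; python3 -m jog '[[0,0,0.2,0],[0,0,0.2,0],[0,0,0.2,0],[0,0,0,0]]' 
```

```text
time: 8.3
position: [0.4458, 0.1572, 0.0834]
eef_rot: [[-0.876, 0.482, -0.0], [0.482, 0.876, -0.0], [0.0, -0.0, -1.0]]
ft_force: [-0.1, 0.0, -2.9]
finger_gap: 0.0148
finger_force: 39.0
time: 8.8
position: [0.4458, 0.1572, 0.0776]
eef_rot: [[-0.876, 0.481, 0.0], [0.481, 0.876, 0.0], [-0.0, 0.0, -1.0]]
ft_force: [0.4, 0.5, -2.5]
finger_gap: 0.0152
finger_force: 39.1
```

```bash
python3 -m jog '[[0,0,0.15,0],[0,0,0.15,0],[0,0,0,0]]'; python3 -m jog '[[0,0,0.15,0],[0,0,0.15,0],[0,0,0,0]]' 
```

```text
time: 9.18
position: [0.4458, 0.1573, 0.0747]
eef_rot: [[-0.876, 0.481, 0.0], [0.481, 0.876, 0.0], [-0.0, 0.0, -1.0]]
ft_force: [-0.9, 1.9, 0.5]
finger_gap: 0.0151
finger_force: 39.4
time: 9.55
position: [0.4459, 0.1573, 0.0716]
eef_rot: [[-0.877, 0.481, 0.0], [0.481, 0.877, 0.0], [-0.0, 0.0, -1.0]]
ft_force: [-2.1, 2.2, 1.5]
finger_gap: 0.015
finger_force: 39.5
```

```bash
python3 -m jog '[[0,0,0.1,0],[0,0,0.1,0],[0,0,0,0],[0,0,0,0]]' 0 6; python3 -m jog '[[0,0,0,0],[0,0,0,0],[0,0,0,0],[0,0,0,0],[0,0,0,0]]' 3.5 10
python3 - <<'E'
from h import *
import pickle
s=cap('side','s3');delta([0.4458,.1573,.07])
cv2.imwrite('pics/s3c.png',cv2.resize(s['img'][160:330,230:420],None,fx=3,fy=3)[:,:,::-1])
P=np.array([bydepth(s,a,b) for b in range(180,320) for a in range(260,400) if s['depth'][b,a]>0])
for z0 in(.024,.035,.05,.065,.08,.095):
    q=P[(P[:,2]>z0)&(P[:,2]<z0+.015)]
    q=q[np.linalg.norm(q[:,:2]-[.495,.13],axis=1)<.046]
    x,y=q[:,0],q[:,1];k=np.linalg.lstsq(np.c_[2*x,2*y,np.ones(len(x))],x*x+y*y,rcond=None)[0];print(z0,len(q),k[:2].round(4),np.sqrt(k[2]+k[0]**2+k[1]**2).round(4))
E
```

```text
time: 10.05
position: [0.4458, 0.1572, 0.0695]
eef_rot: [[-0.876, 0.482, 0.0], [0.482, 0.876, -0.0], [-0.0, 0.0, -1.0]]
ft_force: [-1.3, 1.9, 1.6]
finger_gap: 0.0167
finger_force: 6.1
time: 10.68
position: [0.4458, 0.1572, 0.0695]
eef_rot: [[-0.876, 0.482, 0.0], [0.482, 0.876, -0.0], [-0.0, 0.0, -1.0]]
ft_force: [-0.7, 0.4, -0.4]
finger_gap: 0.0348
finger_force: 0.0
t 10.72 tcp [0.4458 0.1571 0.0695] closing 61.2 tilt [ 0. -0. -1.]
shift cm tool [ 0.01  0.01 -0.05]
0.024 133 [0.4953 0.1282] 0.0325
0.035 155 [0.4953 0.1256] 0.0364
0.05 127 [0.4987 0.1304] 0.0339
0.065 67 [0.498  0.1321] 0.0339
0.08 6 [0.4778 0.1599] 0.0026
0.095 22 [0.5006 0.1292] 0.0403
```

View pics/s3c.png

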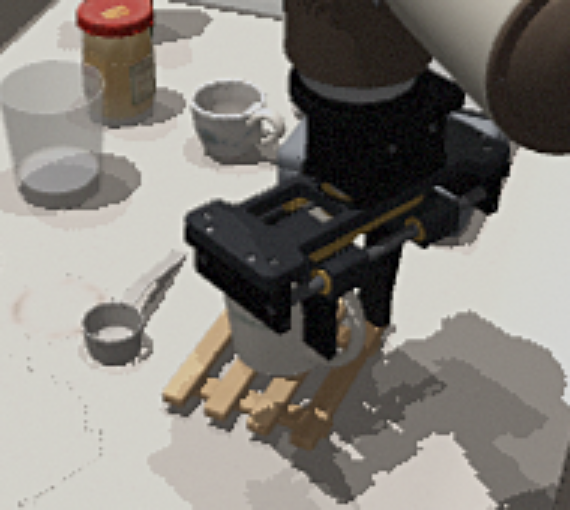

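The mug stands released and centred on the trivet. I'll retreat and measure the dial.

```bash
python3 -m jog '[[0,0,-0.8,0],[0,0,-1.5,0],[0,0,-2,0],[0,0,-2.5,0],[0,0,-2.5,0],[0,0,-2.5,0],[0,0,-1.2,0],[0,0,0,0]]'
python3 - <<'E'
from h import *
import pickle
t=cap('top','t4');pickle.dump(t,open('t4.pkl','wb'));s=cap('side');pickle.dump(s,open('s4.pkl','wb'))
a=cv2.resize(t['img'][180:300,200:400],None,fx=4,fy=4,interpolation=cv2.INTER_CUBIC);cv2.imwrite('pics/t4c.png',a[:,:,::-1])
for n,c in(('top',t),('side',s)):
    H,W=c['depth'].shape
    # knob top by depth
    u,v=map(int,proj(c,[.489,-.095,.079]))
    P=np.array([bydepth(c,a,b) for b in range(v-35,v+45) for a in range(u-40,u+40) if c['depth'][b,a]>0])
    K=P[(P[:,2]>.070)&(P[:,2]<.085)&(np.linalg.norm(P[:,:2]-[.489,-.095],axis=1)<.04)]; print(n,'knob',len(K),K.mean(0).round(4),np.percentile(K[:,2],[5,50,95]).round(4),cv2.minEnclosingCircle((K[:,:2]*1000).astype(np.float32)))
    # rectified dial at z .052, 4px/mm, dial darkness profile
E
```

```text
time: 11.72
position: [0.446, 0.1574, 0.2002]
eef_rot: [[-0.876, 0.482, 0.001], [0.482, 0.876, 0.001], [-0.001, 0.002, -1.0]]
ft_force: [-0.5, 0.7, -0.9]
finger_gap: 0.0349
finger_force: 0.0
top knob 195 [ 0.4916 -0.0988  0.0787] [0.0759 0.0787 0.0816] ((491.5367126464844, -99.07705688476562), 17.92734718322754)
side knob 25 [ 0.476  -0.0967  0.0773] [0.0713 0.0782 0.0807] ((478.2327880859375, -97.87965393066406), 10.942913055419922)
```

View pics/t4c.png

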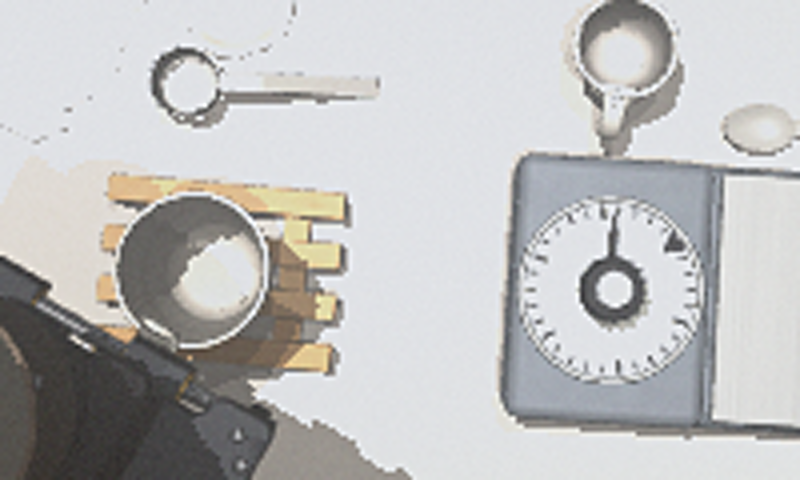

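Top crop: the pointer now points up with its tip at (613,212), and the zero wedge is at (675,240). The mug sits within the trivet. I'll compute the turn angle.

```bash
cat > dial.py <<'E'
from h import *
def dial(c,cxy):
    g=cv2.cvtColor(c['img'],cv2.COLOR_RGB2GRAY).astype(np.float32)
    # rectified view of the dial plane, north = +x, east = -y; 4 px/mm, half size 55 mm
    q=[(55,55),(55,-55),(-55,-55),(-55,55)]
    src=np.float32([proj(c,[cxy[0]+a/1000,cxy[1]+b/1000,.0525]) for a,b in q])
    r=cv2.warpPerspective(g,cv2.getPerspectiveTransform(src,np.float32([(0,0),(440,0),(440,440),(0,440)])),(440,440))
    pol=cv2.warpPolar(r,(220,720),(220,220),220,cv2.WARP_POLAR_LINEAR) # rows: half degree, clockwise from east
    return r,pol
if __name__=='__main__':
    import pickle
    t=pickle.load(open('t4.pkl','rb'));g=cv2.cvtColor(t['img'],cv2.COLOR_RGB2GRAY)
    # white dial disc
    w=cv2.inRange(t['img'],(185,185,185),(255,255,255)); 
    u,v=map(int,proj(t,[.49,-.097,.0515])); sub=np.zeros_like(w); cv2.circle(sub,(u,v),27,255,-1); w&=sub
    n,l,st,ce=cv2.connectedComponentsWithStats(w); i=1+np.argmax(st[1:,4]); p=cv2.findNonZero((l==i).astype(np.uint8)); 
    h=cv2.convexHull(p); e=cv2.fitEllipse(h); print(e, onplane(t,*e[0],.0515))
    cxy=onplane(t,*e[0],.0515)[:2]
    r,pol=dial(t,cxy); 
    for a,b,n in((88,120,'pointer'),(140,172,'wedge')):
        d=220-pol[:,a:b].mean(1); k=np.argsort(d)[-6:]; print(n,sorted(k/2),d[k].round(0))
    d=np.clip(215-pol[:,90:118].mean(1),0,None); print('prof',[(i/2,int(x)) for i,x in enumerate(d) if x>25])
    d=np.clip(215-pol[:,135:172].mean(1),0,None); print('prof',[(i/2,int(x)) for i,x in enumerate(d) if x>60])
    delta([cxy[0],cxy[1],.2])
E
python3 dial.py
```

```text
((352.18621826171875, 252.0830841064453), (45.75184631347656, 46.24197769165039), 141.15541076660156) [ 0.49140028 -0.09911913  0.0515    ]
pointer [np.float64(271.0), np.float64(271.5), np.float64(272.0), np.float64(272.5), np.float64(273.0), np.float64(273.5)] [121. 122. 123. 124. 125. 125.]
wedge [np.float64(272.0), np.float64(272.5), np.float64(273.0), np.float64(273.5), np.float64(323.5), np.float64(324.0)] [ 84.  84.  88.  99. 102. 108.]
prof [(265.5, 28), (266.0, 41), (266.5, 54), (267.0, 67), (267.5, 80), (268.0, 93), (268.5, 104), (269.0, 111), (269.5, 112), (270.0, 113), (270.5, 114), (271.0, 115), (271.5, 116), (272.0, 117), (272.5, 118), (273.0, 119), (273.5, 119), (274.0, 115), (274.5, 107), (275.0, 98), (275.5, 88), (276.0, 78), (276.5, 69), (277.0, 60), (277.5, 51), (278.0, 42), (278.5, 32), (279.0, 25)]
prof [(271.0, 61), (271.5, 76), (272.0, 96), (272.5, 105), (273.0, 100), (273.5, 87), (274.0, 75), (274.5, 62), (322.5, 61), (323.0, 65), (323.5, 66), (324.0, 66), (324.5, 63)]
t 11.82 tcp [0.4452 0.1569 0.1987] closing 61.2 tilt [-0.001 -0.001 -1.   ]
shift cm tool [-16.38 -20.21  -0.12]
```

The dial must turn 51° counter-clockwise seen from above, which is -51° about the tool's z. The knob is at (0.4915, -0.099).

```bash
python3 -m jog '[[-1,-1.2,0,0],[-2.5,-3,0,0],[-2.5,-3.1,0,0],[-2.5,-3.1,0,0],[-2.5,-3.1,0,0],[-2.5,-3.1,0,0],[-1.9,-2.5,0,0],[-1,-1.1,0,0]]' 6 10; python3 -m jog '[[0,0,0,0],[0,0,0,0]]'; python3 - <<'E'
from h import *
delta([.4915,-.099,.061]); print(np.round(get_state()['joint_positions'],2))
c=cap('wrist','w5');print(proj(c,[.4915,-.099,.079]))
E
```

```text
time: 12.82
position: [0.4915, -0.101, 0.1986]
eef_rot: [[-0.875, 0.484, -0.002], [0.484, 0.875, -0.0], [0.002, -0.001, -1.0]]
ft_force: [-0.4, -0.7, -0.4]
finger_gap: 0.0599
finger_force: 0.0
time: 13.08
position: [0.492, -0.0984, 0.1993]
eef_rot: [[-0.877, 0.481, -0.001], [0.481, 0.877, 0.0], [0.001, -0.0, -1.0]]
ft_force: [-0.4, 0.1, 0.3]
finger_gap: 0.0598
finger_force: 0.0
t 13.07 tcp [ 0.492  -0.0984  0.1993] closing 61.2 tilt [-0.001  0.    -1.   ]
shift cm tool [ 0.   -0.07 13.83]
[ 0.13  0.19 -0.32 -0.   -1.05 -2.2 ]
(np.float64(323.7710359459936), np.float64(188.64925269356303))
```

View pics/w5.png

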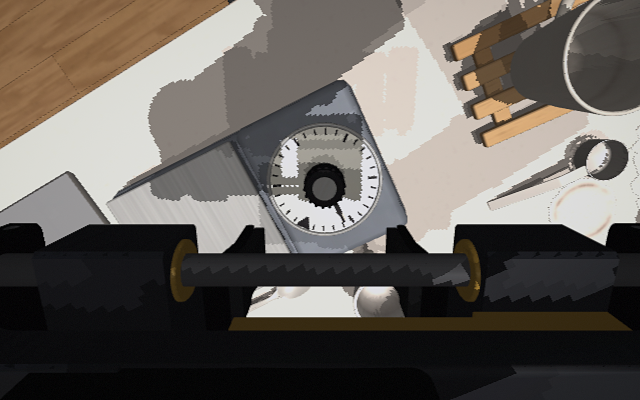

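The knob shows at (324,187), as predicted at (324,189), between the fingers. Joint 6 has range to spare, so I'll descend and close.

```bash
python3 -m jog '[[0,0,1.8,0],[0,-0.07,2.5,0],[0,0,2.5,0],[0,0,2.5,0],[0,0,2,0],[0,0,1.5,0],[0,0,1,0],[0,0,0,0]]'; python3 -m jog '[[0,0,0,0],[0,0,0,0],[0,0,0,0],[0,0,0,0],[0,0,0,0],[0,0,0,0]]' 0 20
```

```text
time: 14.12
position: [0.4916, -0.099, 0.0611]
eef_rot: [[-0.877, 0.481, -0.001], [0.481, 0.877, -0.0], [0.001, -0.001, -1.0]]
ft_force: [0.4, 0.5, 0.1]
finger_gap: 0.0602
finger_force: 0.0
time: 14.88
position: [0.4921, -0.0994, 0.0619]
eef_rot: [[-0.876, 0.481, 0.001], [0.481, 0.876, -0.0], [-0.001, 0.0, -1.0]]
ft_force: [-0.8, 0.7, 3.8]
finger_gap: 0.0344
finger_force: 20.0
```

```bash
python3 -m jog '[[0,0,0,-5],[0,0,0,-8],[0,0,0,-8],[0,0,0,-8],[0,0,0,-8],[0,0,0,-8],[0,0,0,-6],[0,0,0,0]]'; python3 -m jog '[[0,0,0,0],[0,0,0,0],[0,0,0,0],[0,0,0,0]]' 6; python3 -m jog '[[0,0,-1,0],[0,0,-2,0],[0,0,-3,0],[0,0,-3,0],[0,0,-3,0],[0,0,-2,0],[0,0,0,0],[0,0,0,0]]'
python3 - <<'E'
from h import *
from dial import dial
delta([.35,-.3,.2])
c=cap('wrist')
r,p=dial(c,(.4915,-.099)); cv2.imwrite('pics/d6.png',r)
E
```

```text
time: 15.88
position: [0.4921, -0.0986, 0.0619]
eef_rot: [[-0.925, -0.379, 0.001], [-0.379, 0.925, 0.001], [-0.001, 0.001, -1.0]]
ft_force: [-1.3, 5.5, 4.5]
finger_gap: 0.0345
finger_force: 20.0
time: 16.38
position: [0.4917, -0.0996, 0.0614]
eef_rot: [[-0.926, -0.378, -0.0], [-0.378, 0.926, -0.0], [0.0, 0.0, -1.0]]
ft_force: [0.4, -0.4, -0.1]
finger_gap: 0.0585
finger_force: 0.0
time: 17.38
position: [0.4912, -0.0994, 0.2009]
eef_rot: [[-0.926, -0.378, -0.001], [-0.378, 0.926, 0.0], [0.001, 0.001, -1.0]]
ft_force: [0.7, 0.4, -0.0]
finger_gap: 0.0602
finger_force: 0.0
t 17.38 tcp [ 0.4912 -0.0994  0.2009] closing 112.2 tilt [-0.001  0.    -1.   ]
shift cm tool [ 20.65 -13.24   0.1 ][ WARN:0@1.250] global loadsave.cpp:1063 imwrite_ Unsupported depth image for selected encoder is fallbacked to CV_8U.
```

View pics/d6.png

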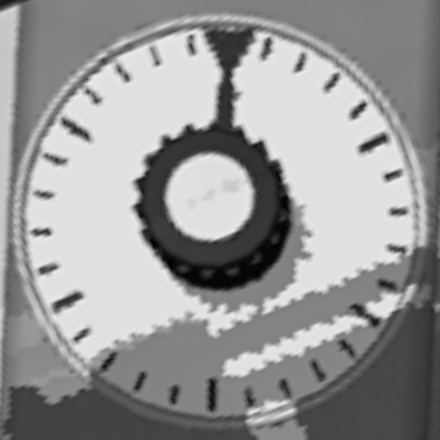

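The rectified wrist view shows the zero wedge at (231,45), right over the pointer tip at x≈228. That is about 1° off. The arm is clear, so I'll hand the job in.

```bash
python3 -c "
from bench import workorder; print(workorder.hand_in())"
```

```text
the job is handed in; nothing more can be done
None
```

The mug is standing released on the trivet, the dial's zero is under the pointer to within about 1°, the gripper is clear, and the job is handed in; no verdict came back.

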